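# Twist the burnt-down candle stub out of its candlestick

## Robot

A 6-joint arm with a two-finger parallel gripper is mounted at the origin on the work surface. World frame = base frame: x ahead of the robot, y to its left, z up, the work surface at z = 0. Lengths are in m, angles in degrees, forces in N, time in s.
With the tool pointing down it reaches from about 0.4 to 0.825 m from the base axis. Payload 7 kg.
Tool frame: the origin (TCP) lies at the centre of the arm's flange, where the gripper is bolted on; the fingertips stand 178 mm ahead of it and the grasp point (between the pads) lies 159 mm ahead of it (tip_reach is the distance from the TCP to the fingertips, in m); z points along the fingers, y is the line along which they close (so a half turn about z gives the same grasp; the last joint's range is limited). The gripper opens to 88 mm and grips with 3 to 60 N. Pads are 19 mm wide; open, the fingers measure 130 mm over their backs; the gripper's body (78 mm by 193 mm) begins 47 mm behind the grasp point.
Start: joints at [-54.081, 20.546, 0.682, 0, -70.136, -16.507], TCP at [0.224, -0.637, 0.405] pointing down, gripper open.
Joint ranges: [-176.03, 176.03], [-82.01, 121.73], [-58.28, 71.71], [-173.87, 95.51], [-174.79, -0.11], [-173.66, 173.66]. Speed limits (degrees/s): [136.94, 136.94, 172.46, 180, 180, 180].

## Interface

Orientations are given as [roll, pitch, yaw] about the fixed x, y, z axes, in that order (R = Rz(yaw) Ry(pitch) Rx(roll)).
In Python, from plant import * gives the robot as it stands.
- The arm moves only by the shell command python3 -m handwheel 'ROWS'. ROWS is JSON, a list of rows, each a list of 7 numbers: the opening, from -1 (shut) to 1 (fully open), then the shift along the tool's x, y, z as a fraction of full scale, then the turn, a rotation vector about the tool's x, y, z as a fraction of full scale. A call has 1 to 5 rows; each row shifts and turns the commanded pose from where the row before left it, along the tool's axes as they then stand; what a row does not reach is not made up. Full scale, the value 1, is 0.025 m for a shift and 6 degrees for a turn. A row lasts 1/8 s, in which the tool goes at most 62.5 mm and 10.7 degrees, less where a joint would pass 70% of its speed; a pose out of reach is approached as far as the arm can. A call with a number of a shift or a turn outside -1 to 1 is refused whole. A call with a gripper value outside its range is refused whole. The fingers move at their own pace and stop on an object; the grip force is fixed at half the most. Time passes only in rows, so rows that do not move let the fingers close. It gives the time, the measured TCP pose, the force, the opening and the grip force at its end, in the units of the state.
- get_obs(): the state, without advancing time (a new reading comes with each control period).
- snapshot(name): name is "side" or "top"; returns a dict with "color" (400x640x3 uint8, red, green, blue), "fx", "fy", "cx", "cy" (pixels), "k1" (the pictures are not rectified: a ray, as slopes to the right and down, at radius r is drawn at 1 + k1 r^2 times it, then the intrinsics apply), "R" (3x3) and "t" (3): a world point X has camera coordinates R X + t. Camera axes: x right, y down, z forward; pixel columns grow to the right and rows downward; lengths in m; the calibration is good to about 2 mm. A picture is of the moment at which its call begins. There is no depth.
- close_job(): hands the job in; it is judged then, once.
The state is a dict: "clock": time; "joint_pos": joint angles; "qvel": joint speeds; "tau": joint torques, N m; "tool_pos": TCP position; "orientation": TCP orientation; "force": force on the tool from outside, world axes, zero at the start; "moment": the same for the moment, N m; "opening": finger opening in m; "gripper_force": force on a finger pad.
Only numpy, scipy, OpenCV 4.12 (cv2) and the standard library are available. Lean on these libraries where they do the work, as an engineer would, in place of code of your own. Each camera call takes 0.05 s, during which the arm holds its last target. There are 200 camera calls.

## Task

Clear away the burnt-down candle: its stub is stuck in the brass candlestick and a straight pull would only lift the candlestick out of its wooden block, so twist the stub back and forth while pulling it up a little at a time until it comes free, keeping the candlestick in its block. Then lower the stub into the white tray (do not drop it in from above) and let go. Leave the other candlestick, with the tall candle, alone.

Things in the scene. Friction and masses are not known exactly. Their poses are not given: they have to be found in the camera images.
- stub: Burnt-down navy candle, a cylinder 22 mm across, 85 mm long, 30 g. Origin at its middle, z along it (up). Its lowest 28 mm stand in the candlestick's cup, 57 mm show above the rim. Dry friction of 12 to 21 N holds it; turning uses up most of that (0.2 N m), so about 3.5 mm of lift per radian turned draws it out. Free of the clamp after 20 mm of lift, clear of the cup after 28 mm.
- candlestick: Brass candlestick holding the stub, loose, 0.66 kg: foot 80 x 80 x 12 mm, stem, cup 37 mm across. Origin under the foot, z up; cup floor 60 mm, rim 88 mm above it. The foot sits in an 83 mm square recess, 16 mm deep, of a fixed wooden block 140 x 140 x 24 mm (origin 8 mm above the table): it cannot turn but can lift. If risen a few mm it sinks back as the stub is twisted on.
- tray: White rectangular tray, 180 mm (x) x 130 mm (y) x 25 mm high, walls and floor 5 mm thick, 0.8 kg, standing loose on the table. Origin under the centre of its floor, z up; the inner floor is 5 mm above the origin.
- tall_candlestick: The other candlestick, to be left alone: the same brass stick in the same kind of block, with a tall unburnt navy candle 22 mm across; its wick ends 233 mm above its origin, 241 mm above the table. Origin under the centre of its foot, z up.

How it is judged (in metres and radians):
On the way, in this order (a step that is already met when the one before it is completed fails the run):
1. the stub, held by the fingers, is drawn up out of the cup (at least 25 mm up in the candlestick) while the candlestick stays in its block (z of stub in the frame of candlestick above 0.1275 m and contact force between the fingers and stub above 0.5 N and height (world z) of candlestick below 0.023 m), for 0.1 s.
2. the stub, still held, is brought down into the tray: its middle over the tray's floor and less than 75 mm above the tray's underside (x of stub in the frame of tray between -0.085 and 0.085 m and y of stub in the frame of tray between -0.06 and 0.06 m and z of stub in the frame of tray between 0 and 0.075 m and contact force between the fingers and stub above 0.5 N), for 0.1 s.
At the end, for the whole second after the job is handed in: The stub rests in the white tray, standing or lying (its middle over the tray floor: within 85 mm in x, 60 mm in y of the tray centre, under 56 mm up), released and still; the tray is flat on the table; the candlestick stands in its block (height within 4 mm, tilt under 5 degrees) (x of stub in the frame of tray between -0.085 and 0.085 m and y of stub in the frame of tray between -0.06 and 0.06 m and z of stub in the frame of tray between 0 and 0.056 m and linear speed of stub below 0.03 m/s and height (world z) of tray below 0.006 m and height (world z) of candlestick between 0.004 and 0.012 m and angle between candlestick's own z axis and vertical below 0.09 rad); the robot touches nothing.
It fails at once if the candlestick is lifted out of its block (raised more than 15 mm) or tipped over 15 degrees (height (world z) of candlestick above 0.023 m or angle between candlestick's own z axis and vertical above 0.26 rad).
It fails at once if the tall candlestick is moved by more than 15 mm or tipped over 10 degrees (distance of tall_candlestick from where it was at the start of the episode above 0.015 m or angle between tall_candlestick's own z axis and vertical above 0.175 rad).
It also fails if it takes over 58 s, if anything falls off the work surface, if the arm or the gripper's body presses on something with over 40 N, if the wrist force passes 120 N, or if a joint passes its speed limit or range.

## Working session

There is one attempt and no reset: what is moved stays moved. The work goes in short steps, Python scripts to look and compute and a shell command to move; the robot and the scene stay as the last step left them, time stands still between calls to the robot, and variables do not carry over. Pictures are saved under pics/ and viewed, at most 10 in all, crops included, and the job is handed in when it is done.

```bash
mkdir -p pics; ls; python3 - <<'E'
from plant import *
import cv2
for n in("top","side"):
    s=snapshot(n); cv2.imwrite(f"pics/{n}0.png",s["color"][:,:,::-1])
    print(n,s["fx"],s["fy"],s["cx"],s["cy"],s["k1"],s["R"],s["t"])
o=get_obs();print(o)
E
```

```text
pics
top 452.98153108369536 452.98153108369536 325.169880546596 204.69505352765165 0.004122745593068468 [[ 5.94908989e-02 -9.98228842e-01  1.12586933e-04]
 [-9.76442368e-01 -5.82159368e-02 -2.07776821e-01]
 [ 2.07415370e-01  1.22508952e-02 -9.78176252e-01]] [-0.02376949  0.55214093  0.99057733]
side 454.3193162079209 454.3193162079209 315.21819620339363 205.385321820936 -0.02165765397263318 [[-0.84478986 -0.53486633  0.01575108]
 [-0.29706894  0.44431339 -0.8451838 ]
 [ 0.44506194 -0.71868186 -0.53424363]] [0.45365077 0.24470459 0.74846255]
{'clock': 0.1, 'joint_pos': array([-5.40822465e+01,  2.05874677e+01,  6.39692204e-01, -1.64024278e-02,
       -7.01348613e+01, -1.65061694e+01]), 'qvel': array([-0.07655131, -0.14159504,  0.01089783,  0.13533229,  0.01296313,
       -0.00362939]), 'tau': array([ 4.80056369e-04, -5.84162521e+01,  2.93751007e+01,  7.01547280e+00,
        1.02054072e-02, -5.66768222e-05]), 'tool_pos': array([ 0.22427155, -0.63648116,  0.40382391]), 'orientation': array([ 1.79916387e+02, -8.69592176e-03, -1.60593994e+02]), 'force': array([-0.46799457, -0.51590316,  0.03793081]), 'moment': array([-0.00708749, -0.01459447,  0.02467252]), 'gripper_force': 0.0, 'opening': 0.08764684696436459}
```

View pics/top0.png

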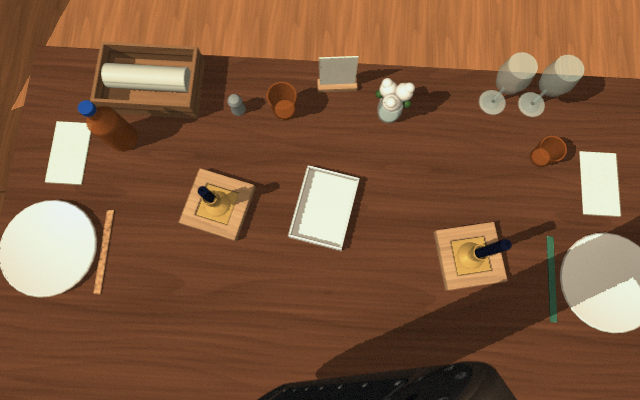

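View pics/side0.png

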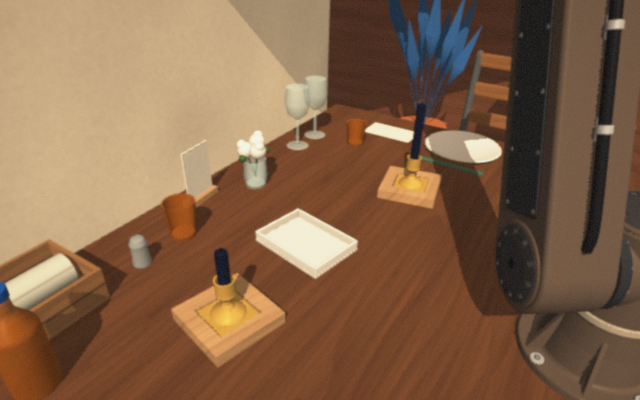

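The top view shows the stub's tip at about (205,193) in the block at (217,204), the tray at (325,207), and the tall candle on the right at (490,250). The side view shows the stub at (222,265) and the tray at (306,241).

```bash
cat > h.py <<'E'
from plant import *
import numpy as np, cv2
from scipy.optimize import least_squares
def proj(s,P):
    c=np.asarray(P)@np.array(s["R"]).T+s["t"]; u=c[:,:2]/c[:,2:]
    u=u*(1+s["k1"]*(u**2).sum(1,keepdims=True))
    return u*[s["fx"],s["fy"]]+[s["cx"],s["cy"]]
def comp(m,pt):
    n,l,st,ce=cv2.connectedComponentsWithStats(m.astype(np.uint8))
    d=[np.linalg.norm(ce[i]-pt) if st[i,4]>60 else 1e9 for i in range(1,n)]
    i=1+int(np.argmin(d)); return l==i,ce[i],st[i]
def cyl(x,y,z0,z1,r=.011):
    a=np.linspace(0,2*np.pi,40,endpoint=False)
    return np.array([[x+r*np.cos(t),y+r*np.sin(t),z] for z in(z0,z1) for t in a])
def hullcent(p):
    h=cv2.convexHull(p.astype(np.float32)); m=cv2.moments(h); return np.array([m["m10"]/m["m00"],m["m01"]/m["m00"]]),h
def navy(s):
    c=s["color"].astype(int); return (c[:,:,2]>c[:,:,0]+8)&(c.sum(2)<220)
E
cat > m.py <<'E'
from h import *
S={n:snapshot(n) for n in("top","side")}
C={}
for n,g in(("top",(206,194)),("side",(222,265))):
    m,C[n],st=comp(navy(S[n]),g); print(n,C[n],st)
f=lambda v,ks=("top","side"):np.concatenate([hullcent(proj(S[k],cyl(v[0],v[1],.096,.153)))[0]-C[k] for k in ks])
for ks in(("top",),("side",),("top","side")):
    r=least_squares(f,[.5,.3],args=(ks,),diff_step=1e-3); print("stub",ks,r.x,r.fun)
sx,sy=r.x
# tray: top rim outline
T={}
for n,g in(("top",(325,207)),("side",(306,241))):
    c=S[n]["color"].astype(int); w=(c.min(2)>95)&(c.max(2)-c.min(2)<70)
    w=cv2.morphologyEx(w.astype(np.uint8),cv2.MORPH_CLOSE,np.ones((5,5)))
    m,ce,st=comp(w,g); T[n]=cv2.minAreaRect(np.argwhere(m)[:,::-1].astype(np.float32)); ct=cv2.findContours(m.astype(np.uint8),0,2)[0][0]
    T[n]=(cv2.HuMoments,ce,cv2.convexHull(ct)); print(n,ce,st)
def box(x,y,t,a,b,z0,z1):
    c,s=np.cos(t),np.sin(t)
    return np.array([[x+c*i*a/2-s*j*b/2,y+s*i*a/2+c*j*b/2,z] for z in(z0,z1) for i in(-1,1) for j in(-1,1)])
def iou(v,draw=False):
    e=[]
    for n in T:
        h=hullcent(proj(S[n],box(*v,.18,.13,0,.025)))[1]
        A,_=cv2.intersectConvexConvex(h,T[n][2].astype(np.float32)); e.append(A/(cv2.contourArea(h)+cv2.contourArea(T[n][2])-A))
    return -np.mean(e)
from scipy.optimize import minimize
best=min((minimize(iou,[.55,0,t],method="Nelder-Mead",options=dict(initial_simplex=[[.55,0,t],[.6,0,t],[.55,.05,t],[.55,0,t+.2]])) for t in(-.6,-.2,.2,.6)),key=lambda r:r.fun)
print("tray",best.x,best.fun)
out=[]
for n,c in(("top",(260,215)),("side",(265,280))):
    im=S[n]["color"][:,:,::-1].copy()
    im=cv2.resize(im,None,fx=3,fy=3)
    for P,col in((cyl(sx,sy,.096,.153),(0,255,0)),(box(*best.x,.18,.13,0,.025),(0,0,255))):
        h=hullcent(proj(S[n],P))[1]; cv2.polylines(im,[((h+.5)*3-.5).astype(int)],True,col,1)
    out.append(im[c[1]*3-190:c[1]*3+190,c[0]*3-380:c[0]*3+380][:290] if 0 else im[c[1]*3-290:c[1]*3+290,c[0]*3-200 if n=="side" else c[0]*3-200:][: ,:400])
cv2.imwrite("pics/m1.png",np.hstack(out))
E
python3 m.py
```

```text
top [205.01754386 193.49122807] [198 187  16  15 114]
side [221.79083095 266.16618911] [215 250  14  34 349]
stub ('top',) [0.54734828 0.27007965] [-9.69116144e-07  1.22928748e-06]
stub ('side',) [0.54505882 0.27154785] [-1.41135908e-06 -1.06324046e-06]
stub ('top', 'side') [0.54631007 0.2705969 ] [-0.29202901  0.45053782 -0.18230118 -0.5956996 ]
top [323.42829457 207.41351744] [ 288  165   72   86 4128]
side [306.47739426 241.78877005] [ 255  208  103   71 4114]
tray [ 0.55585485  0.0124658  -0.19207447] -0.9774326136694679
```

View pics/m1.png

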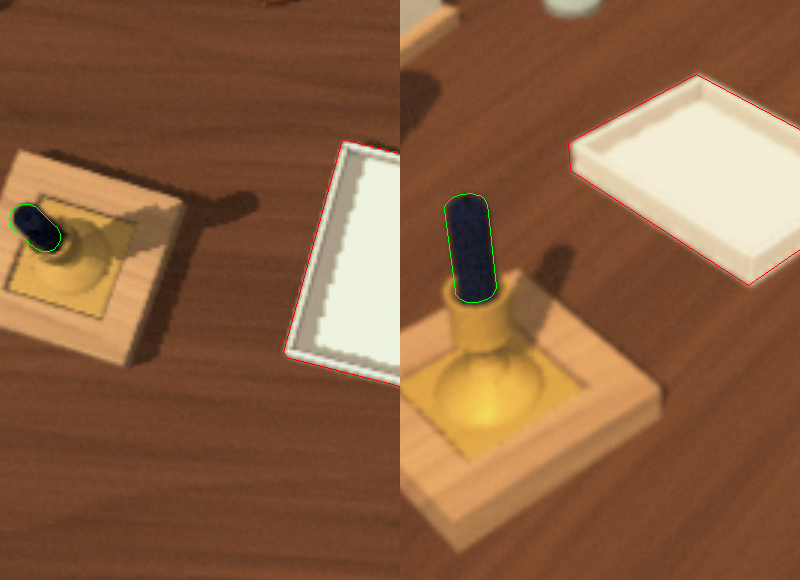

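The overlays fit: the two cameras agree on the stub to about 2 mm, at (0.546, 0.271), and the tray is at (0.556, 0.012) with yaw -11°. I'll go up first, then move across above the height of the tall candle.

```bash
python3 -m handwheel '[[1,0,0,-1,0,0,0],[1,0,0,-1,0,0,0],[1,0,0,-1,0,0,0],[1,-1,0.8,0,0,0,0],[1,-1,0.8,0,0,0,0]]'
python3 -m handwheel '[[1,-1,0.8,0,0,0,0],[1,-1,0.8,0,0,0,0],[1,-1,0.8,0,0,0,0],[1,-1,0.8,0,0,0,0],[1,-1,0.8,0,0,0,0]]'
```

```text
clock: 0.82
tool_pos: [0.2583, -0.5818, 0.4795]
orientation: [180.0, 0.0, -160.6]
force: [-0.0, 0.6, -0.4]
opening: 0.0879
gripper_force: 0.0
clock: 1.45
tool_pos: [0.3432, -0.4454, 0.4796]
orientation: [180.0, 0.0, -160.6]
force: [0.4, 0.8, 0.1]
opening: 0.0875
gripper_force: 0.0
```

```bash
python3 -m handwheel '[[1,-1,0.8,0,0,0,0],[1,-1,0.8,0,0,0,0],[1,-1,0.8,0,0,0,0],[1,-1,0.8,0,0,0,0],[1,-1,0.8,0,0,0,0]]'
python3 -m handwheel '[[1,-1,0.8,0,0,0,0],[1,-1,0.8,0,0,0,0],[1,-0.5,0.9,0,0,0,0],[1,-0.5,0.9,0,0,0,0],[1,-0.5,0.9,0,0,0,0]]'
python3 -m handwheel '[[1,-0.5,0.9,0,0,0,0],[1,-0.5,0.9,0,0,0,0],[1,-0.5,0.9,0,0,0,0],[1,-0.5,0.9,0,0,0,0],[1,-0.5,0.9,0,0,0,0]]'
python3 -m handwheel '[[1,-0.5,0.9,0,0,0,0],[1,-0.5,0.9,0,0,0,0],[1,-0.5,0.9,0,0,0,0],[1,-0.5,0.9,0,0,0,0],[1,-0.5,0.9,0,0,0,0]]'
python3 -m handwheel '[[1,-0.5,0.9,0,0,0,0],[1,-0.5,0.9,0,0,0,0],[1,-0.5,0.9,0,0,0,0],[1,-0.5,0.9,0,0,0,-1],[1,0,0,0,0,0,-1]]'
python3 - <<'E'
from h import *
o=get_obs();print(o["joint_pos"],o["tool_pos"],o["orientation"])
E
```

```text
clock: 2.08
tool_pos: [0.4279, -0.3095, 0.4796]
orientation: [180.0, 0.0, -160.6]
force: [-0.1, 0.4, 0.5]
opening: 0.0874
gripper_force: 0.0
clock: 2.7
tool_pos: [0.4743, -0.1792, 0.4796]
orientation: [180.0, -0.0, -160.6]
force: [0.2, 0.4, 0.1]
opening: 0.088
gripper_force: 0.0
clock: 3.32
tool_pos: [0.4958, -0.0524, 0.4796]
orientation: [180.0, -0.0, -160.6]
force: [0.2, 0.5, 0.4]
opening: 0.0876
gripper_force: 0.0
clock: 3.95
tool_pos: [0.5174, 0.0745, 0.4796]
orientation: [180.0, -0.0, -160.6]
force: [0.8, -0.7, 0.2]
opening: 0.0875
gripper_force: 0.0
clock: 4.58
tool_pos: [0.535, 0.1771, 0.4791]
orientation: [180.0, -0.0, -148.3]
force: [-0.5, -1.2, 0.1]
opening: 0.0877
gripper_force: 0.0
[ 3.82109387e+01  7.75152217e+00 -6.71642295e+00 -8.25474181e-03
 -7.55745516e+01 -9.65199672e+01] [0.53497351 0.17708209 0.47911002] [ 1.79996884e+02 -4.31296005e-02 -1.48311087e+02]
```

```bash
python3 -m handwheel '[[1,0,0,0.5,0,0,-1],[1,0,0,0.5,0,0,-1],[1,0,0,0.5,0,0,-1],[1,0,0,0.5,0,0,-1],[1,0,0,0.5,0,0,-1]]'
python3 -m handwheel '[[1,0,0,0.5,0,0,-1],[1,0,0,0.5,0,0,-1],[1,-0.93,0.15,0,0,0,0],[1,-0.93,0.15,0,0,0,0],[1,-0.93,0.15,0,0,0,0]]'
python3 -m handwheel '[[1,-0.93,0.15,0,0,0,0],[1,0,0,0,0,0,0]]'
python3 - <<'E'
from h import *
o=get_obs();print(o["joint_pos"],o["tool_pos"],o["orientation"])
d=np.array([.5463,.2706])-o["tool_pos"][:2];y=np.radians(o["orientation"][2])
print("tool dx,dy",d@[np.cos(y),np.sin(y)]/.025,d@[np.sin(y),-np.cos(y)]/.025)
E
```

```text
clock: 5.2
tool_pos: [0.5347, 0.1756, 0.4166]
orientation: [180.0, -0.0, -118.4]
force: [-0.2, -0.3, -0.7]
opening: 0.0874
gripper_force: 0.0
clock: 5.82
tool_pos: [0.5441, 0.2474, 0.3926]
orientation: [-180.0, 0.0, -106.6]
force: [0.4, 0.1, -0.2]
opening: 0.0879
gripper_force: 0.0
clock: 6.08
tool_pos: [0.547, 0.271, 0.3918]
orientation: [180.0, -0.0, -106.5]
force: [0.8, 0.1, 0.3]
opening: 0.0876
gripper_force: 0.0
[ 4.46676752e+01  1.50194084e+01 -8.92287389e+00  1.60858428e-04
 -6.60723112e+01 -6.11622523e+01] [0.54701616 0.27101992 0.39177132] [ 1.79993090e+02 -1.28546353e-02 -1.06494511e+02]
tool dx,dy 0.024238854074597582 0.022698587090420896
```

```bash
python3 -m handwheel '[[1,0,0,0.87,0,0,0],[1,0,0,0.87,0,0,0],[1,0,0,0.87,0,0,0],[1,0,0,0.87,0,0,0],[1,0,0,0.87,0,0,0]]'
python3 - <<'E'
from h import *
a=[]
for n,(u,v) in(("top",(205,200)),("side",(222,260))):
    a.append(cv2.resize(snapshot(n)["color"][v-60:v+60,u-65:u+65,::-1],None,fx=3,fy=3))
cv2.imwrite("pics/g1.png",np.hstack(a))
E
```

```text
clock: 6.7
tool_pos: [0.5469, 0.2687, 0.2829]
orientation: [-180.0, 0.0, -106.6]
force: [-0.2, 0.5, -0.4]
opening: 0.0877
gripper_force: 0.0
```

View pics/g1.png

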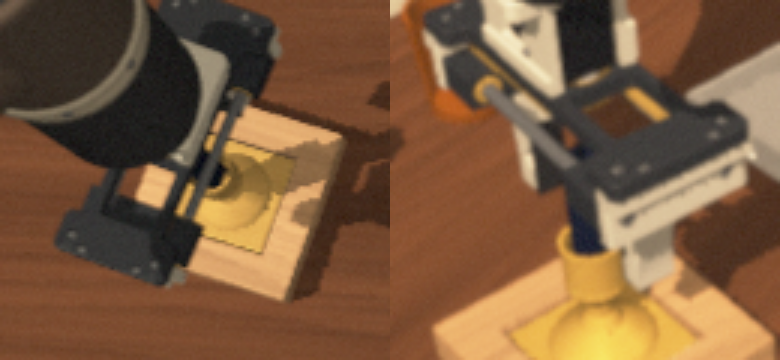

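The stub stands between the open fingers, which are clear above the cup. Closing now.

```bash
python3 -m handwheel '[[1,0,0,0,0,0,0],[-1,0,0,0,0,0,0],[-1,0,0,0,0,0,0],[-1,0,0,0,0,0,0],[-1,0,0,0,0,0,0]]'
python3 -m handwheel '[[-1,0,0,0,0,0,0],[-1,0,0,0,0,0,0],[-1,0,0,0,0,0,0]]'
```

```text
clock: 7.42
tool_pos: [0.5468, 0.2686, 0.2836]
orientation: [-180.0, 0.0, -106.6]
force: [-0.8, -0.4, -0.5]
opening: 0.0531
gripper_force: 0.0
clock: 7.8
tool_pos: [0.5468, 0.2686, 0.2834]
orientation: [-180.0, -0.0, -106.6]
force: [0.8, 0.5, 0.2]
opening: 0.0233
gripper_force: 0.0
```

```bash
python3 -m handwheel '[[-1,-0.07,0,0,0,0,0],[-1,0,0,0,0,0,0],[-1,0,0,0,0,0,0],[-1,0,0,0,0,0,0]]'
python3 -m handwheel '[[-1,0,0,0,0,0,-0.5],[-1,0,0,-0.01,0,0,-1],[-1,0,0,-0.01,0,0,-1]]'
```

```text
clock: 8.3
tool_pos: [0.5472, 0.2695, 0.2835]
orientation: [180.0, -0.1, -106.6]
force: [-0.4, -5.0, 4.4]
opening: 0.0216
gripper_force: 30.0
clock: 8.68
tool_pos: [0.5474, 0.2702, 0.2835]
orientation: [180.0, -0.0, -91.4]
force: [1.9, -1.6, -1.8]
opening: 0.0212
gripper_force: 30.0
```

```bash
python3 -m handwheel '[[-1,0,0,-0.014,0,0,-1],[-1,0,0,-0.014,0,0,-1],[-1,0,0,-0.014,0,0,-1],[-1,0,0,-0.014,0,0,-1],[-1,0,0,-0.014,0,0,-1]]'
python3 -m handwheel '[[-1,0,0,-0.014,0,0,-1],[-1,0,0,-0.014,0,0,-1],[-1,0,0,-0.014,0,0,-1],[-1,0,0,-0.014,0,0,-1],[-1,0,0,-0.014,0,0,-1]]'
python3 - <<'E'
from h import *
o=get_obs();print(o["joint_pos"],o["moment"],o["force"])
for n,(u,v) in(("side",(222,270)),):
    cv2.imwrite("pics/t1.png",cv2.resize(snapshot(n)["color"][v-60:v+70,u-65:u+65,::-1],None,fx=4,fy=4))
E
```

```text
clock: 9.3
tool_pos: [0.5473, 0.2702, 0.2848]
orientation: [180.0, 0.0, -61.4]
force: [1.6, -0.7, -4.6]
opening: 0.0217
gripper_force: 30.0
clock: 9.93
tool_pos: [0.5474, 0.2705, 0.2865]
orientation: [180.0, 0.0, -31.4]
force: [1.8, 0.6, -5.8]
opening: 0.0214
gripper_force: 30.0
[ 4.45941536e+01  2.02117785e+01 -1.64462881e+01 -3.54451698e-02
 -5.33502918e+01  1.40026121e+01] [ 0.07805458 -0.70677464 -0.17957612] [ 1.7882513   0.63871051 -5.75683988]
```

View pics/t1.png

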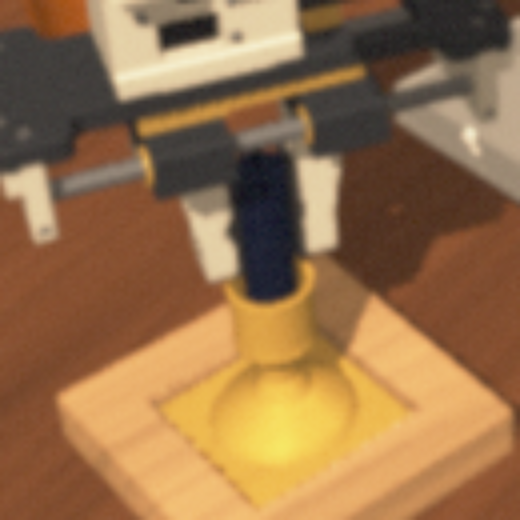

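The foot is seated in its recess, the stub is held, and 0.18 N m is twisting it. Continuing.

```bash
python3 -m handwheel '[[-1,0,0,-0.013,0,0,-1],[-1,0,0,-0.013,0,0,-1],[-1,0,0,-0.013,0,0,-1],[-1,0,0,-0.013,0,0,-1],[-1,0,0,-0.013,0,0,-1]]'
python3 -m handwheel '[[-1,0,0,-0.013,0,0,-1],[-1,0,0,-0.013,0,0,-1],[-1,0,0,-0.013,0,0,-1],[-1,0,0,-0.013,0,0,-1],[-1,0,0,-0.013,0,0,-1]]'
python3 -m handwheel '[[-1,0,0,-0.013,0,0,-1],[-1,0,0,-0.013,0,0,-1],[-1,0,0,-0.013,0,0,-1],[-1,0,0,0,0,0,0.6],[-1,0,0,0,0,0,1]]'
python3 -m handwheel '[[-1,0,0,-0.013,0,0,1],[-1,0,0,-0.013,0,0,1],[-1,0,0,-0.013,0,0,1],[-1,0,0,-0.013,0,0,1],[-1,0,0,-0.013,0,0,1]]'
```

```text
clock: 10.6
tool_pos: [0.5474, 0.2706, 0.2884]
orientation: [-180.0, 0.0, -1.5]
force: [2.4, 1.0, -5.3]
opening: 0.0213
gripper_force: 30.0
clock: 11.22
tool_pos: [0.5474, 0.2707, 0.29]
orientation: [-180.0, -0.0, 28.5]
force: [2.1, 2.2, -5.3]
opening: 0.0213
gripper_force: 30.0
clock: 11.85
tool_pos: [0.5472, 0.2706, 0.2908]
orientation: [-180.0, 0.0, 36.6]
force: [1.0, 0.4, -5.1]
opening: 0.0216
gripper_force: 30.0
clock: 12.48
tool_pos: [0.5472, 0.2704, 0.2924]
orientation: [180.0, 0.0, 6.5]
force: [1.0, -0.9, -5.1]
opening: 0.0214
gripper_force: 30.0
```

Steady at about 5 N, with 9 mm drawn. I'll carry on with the backward stroke.

```bash
python3 -m handwheel '[[-1,0,0,-0.013,0,0,1],[-1,0,0,-0.013,0,0,1],[-1,0,0,-0.013,0,0,1],[-1,0,0,-0.013,0,0,1],[-1,0,0,-0.013,0,0,1]]'
python3 -m handwheel '[[-1,0,0,-0.013,0,0,1],[-1,0,0,-0.013,0,0,1],[-1,0,0,-0.013,0,0,1],[-1,0,0,-0.013,0,0,1],[-1,0,0,-0.013,0,0,1]]'
python3 -m handwheel '[[-1,0,0,-0.013,0,0,1],[-1,0,0,-0.013,0,0,1],[-1,0,0,-0.013,0,0,1],[-1,0,0,-0.013,0,0,1],[-1,0,0,-0.013,0,0,1]]'
python3 -m handwheel '[[-1,0,0,-0.013,0,0,1],[-1,0,0,-0.013,0,0,1],[-1,0,0,-0.013,0,0,1],[-1,0,0,-0.013,0,0,1],[-1,0,0,-0.013,0,0,1]]'
python3 - <<'E'
from h import *
o=get_obs();print(o["joint_pos"],o["moment"],o["force"])
for n,(u,v) in(("side",(222,270)),):
    cv2.imwrite("pics/t2.png",cv2.resize(snapshot(n)["color"][v-60:v+70,u-65:u+65,::-1],None,fx=4,fy=4))
E
```

```text
clock: 13.1
tool_pos: [0.5471, 0.27, 0.2939]
orientation: [179.9, 0.1, -23.5]
force: [0.5, -2.5, -5.1]
opening: 0.0214
gripper_force: 30.0
clock: 13.72
tool_pos: [0.5469, 0.2698, 0.2954]
orientation: [179.9, -0.0, -53.5]
force: [0.3, -2.9, -4.7]
opening: 0.0212
gripper_force: 30.0
clock: 14.35
tool_pos: [0.5468, 0.2699, 0.2969]
orientation: [179.9, -0.1, -83.5]
force: [-0.3, -1.2, -5.8]
opening: 0.0216
gripper_force: 30.0
clock: 14.98
tool_pos: [0.5468, 0.2701, 0.2985]
orientation: [179.9, -0.1, -113.5]
force: [0.3, -0.4, -5.7]
opening: 0.0214
gripper_force: 30.0
[ 4.46000534e+01  1.94925725e+01 -1.57224993e+01 -5.15873312e-02
 -5.49145449e+01 -6.80738583e+01] [-0.31127894  0.01003489  0.03955952] [ 0.27227253 -0.40433141 -5.65369289]
```

View pics/t2.png

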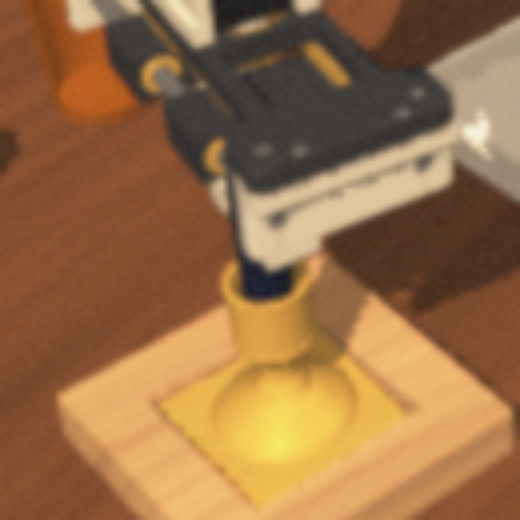

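The candlestick looks unmoved and seated. The stub's top is hidden by the finger. I'll continue with the forward stroke and look again from the clearer angle.

```bash
python3 -m handwheel '[[-1,0,0,0,0,0,-0.5],[-1,0,0,-0.013,0,0,-1],[-1,0,0,-0.013,0,0,-1],[-1,0,0,-0.013,0,0,-1],[-1,0,0,-0.013,0,0,-1]]'
python3 -m handwheel '[[-1,0,0,-0.013,0,0,-1],[-1,0,0,-0.013,0,0,-1],[-1,0,0,-0.013,0,0,-1],[-1,0,0,-0.013,0,0,-1],[-1,0,0,-0.013,0,0,-1]]'
python3 -m handwheel '[[-1,0,0,-0.013,0,0,-1],[-1,0,0,-0.013,0,0,-1],[-1,0,0,-0.013,0,0,-1],[-1,0,0,-0.013,0,0,-1],[-1,0,0,-0.013,0,0,-1]]'
python3 - <<'E'
from h import *
o=get_obs();print(o["joint_pos"],o["moment"],o["force"])
for n,(u,v) in(("side",(222,270)),):
    cv2.imwrite("pics/t3.png",cv2.resize(snapshot(n)["color"][v-60:v+70,u-65:u+65,::-1],None,fx=4,fy=4))
E
```

```text
clock: 15.65
tool_pos: [0.5471, 0.2701, 0.3002]
orientation: [179.9, -0.0, -86.0]
force: [0.9, -1.7, -5.3]
opening: 0.0216
gripper_force: 30.0
clock: 16.27
tool_pos: [0.5473, 0.2701, 0.3021]
orientation: [180.0, -0.0, -56.0]
force: [0.9, -1.9, -4.8]
opening: 0.0216
gripper_force: 30.0
clock: 16.9
tool_pos: [0.5475, 0.2705, 0.3046]
orientation: [-180.0, -0.0, -26.0]
force: [0.1, -0.4, -0.7]
opening: 0.0213
gripper_force: 30.0
[ 4.46024933e+01  1.91632688e+01 -1.53274014e+01 -4.25053935e-03
 -5.54594198e+01  1.94361689e+01] [-0.06570492  0.17359159  0.00274804] [ 0.14550237 -0.38325038 -0.65091282]
```

View pics/t3.png

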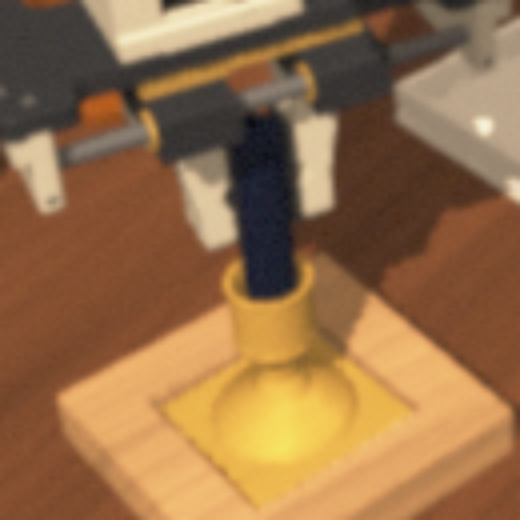

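The force has fallen to zero with 21 mm drawn, so the stub is out of the clamp and the candlestick is still seated. Lifting out straight, gently first.

```bash
python3 -m handwheel '[[-1,0,0,-0.06,0,0,0],[-1,0,0,-0.06,0,0,0],[-1,0,0,-0.06,0,0,0],[-1,0,0,-0.06,0,0,0],[-1,0,0,-0.06,0,0,0]]'
python3 -m handwheel '[[-1,0,0,-0.1,0,0,0],[-1,0,0,-0.2,0,0,0],[-1,0,0,-0.5,0,0,0],[-1,0,0,-0.8,0,0,0],[-1,0,0,-0.8,0,0,0]]'
python3 - <<'E'
from h import *
o=get_obs();d=np.array([.556,.0125])-o["tool_pos"][:2];y=np.radians(o["orientation"][2])
print(o["tool_pos"],"tool dx,dy",d@[np.cos(y),np.sin(y)]/.025,d@[np.sin(y),-np.cos(y)]/.025)
E
```

```text
clock: 17.58
tool_pos: [0.5473, 0.2703, 0.3119]
orientation: [-180.0, -0.0, -26.2]
force: [-1.1, 0.2, -0.4]
opening: 0.0216
gripper_force: 30.0
clock: 18.2
tool_pos: [0.5474, 0.2703, 0.3733]
orientation: [-180.0, -0.0, -26.2]
force: [0.3, -0.7, -1.3]
opening: 0.0215
gripper_force: 30.0
[0.54739701 0.2702754  0.37331436] tool dx,dy 4.858498062942178 9.101124359005718
```

```bash
python3 -m handwheel '[[-1,0.3,0.5,0,0,0,0],[-1,0.5,0.95,0,0,0,0],[-1,0.5,0.95,0,0,0,0],[-1,0.5,0.95,0,0,0,0],[-1,0.5,0.95,0,0,0,0]]'
python3 -m handwheel '[[-1,0.5,0.95,0,0,0,0],[-1,0.5,0.95,0,0,0,0],[-1,0.5,0.95,0,0,0,0],[-1,0.5,0.95,0,0,0,0],[-1,0.4,0.7,0,0,0,0]]'
python3 -m handwheel '[[-1,0.15,0.3,0.4,0,0,0],[-1,0,0,0.8,0,0,0],[-1,0,0,0.8,0,0,0],[-1,0,0,0.8,0,0,0],[-1,0,0,0.8,0,0,0]]'
python3 -m handwheel '[[-1,0,0,0.5,0,0,0],[-1,0,0,0.4,0,0,0],[-1,0,0,0.3,0,0,0],[-1,0,0,0,0,0,0]]'
python3 - <<'E'
from h import *
o=get_obs();print(o["tool_pos"])
a=[cv2.resize(snapshot(n)["color"][v-70:v+70,u-70:u+70,::-1],None,fx=2.8,fy=2.8) for n,(u,v) in(("top",(325,207)),("side",(306,230)))]
cv2.imwrite("pics/p1.png",np.hstack(a))
E
```

```text
clock: 18.82
tool_pos: [0.5511, 0.1457, 0.3713]
orientation: [179.9, 0.0, -26.2]
force: [0.4, -0.1, 0.1]
opening: 0.0217
gripper_force: 30.0
clock: 19.45
tool_pos: [0.5551, 0.0185, 0.3715]
orientation: [180.0, 0.0, -26.3]
force: [-0.6, -0.3, 0.2]
opening: 0.0216
gripper_force: 30.0
clock: 20.08
tool_pos: [0.5554, 0.0126, 0.2803]
orientation: [180.0, 0.0, -26.2]
force: [-0.4, 0.3, 0.2]
opening: 0.0219
gripper_force: 30.0
clock: 20.58
tool_pos: [0.5557, 0.0126, 0.2515]
orientation: [180.0, 0.0, -26.2]
force: [-0.0, -0.1, -0.0]
opening: 0.0214
gripper_force: 30.0
[0.55565409 0.01257628 0.25146017]
```

View pics/p1.png

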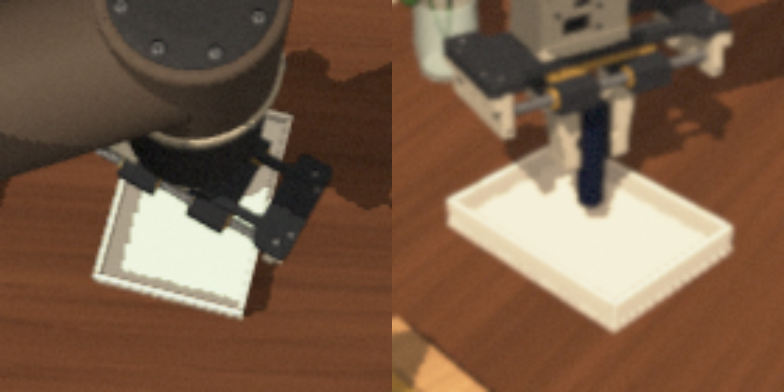

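The stub hangs upright over the middle of the tray. Now lowering it to contact.

```bash
python3 -m handwheel '[[-1,0,0,0.3,0,0,0],[-1,0,0,0.3,0,0,0],[-1,0,0,0.3,0,0,0],[-1,0,0,0.12,0,0,0],[-1,0,0,0,0,0,0]]'
python3 -m handwheel '[[-1,0,0,0.06,0,0,0],[-1,0,0,0.06,0,0,0],[-1,0,0,0,0,0,0]]'
python3 -m handwheel '[[-1,0,0,0.04,0,0,0],[-1,0,0,0,0,0,0]]'
```

```text
clock: 21.3
tool_pos: [0.5557, 0.0126, 0.226]
orientation: [180.0, 0.0, -26.2]
force: [-0.1, -0.9, -0.2]
opening: 0.0216
gripper_force: 30.0
clock: 21.68
tool_pos: [0.5557, 0.0126, 0.2233]
orientation: [180.0, 0.0, -26.2]
force: [0.3, -0.4, 0.3]
opening: 0.0215
gripper_force: 30.0
clock: 21.92
tool_pos: [0.5557, 0.0126, 0.2223]
orientation: [-180.0, 0.0, -26.2]
force: [0.1, 0.6, 0.3]
opening: 0.0212
gripper_force: 30.0
```

```bash
python3 -m handwheel '[[-1,0,0,0.04,0,0,0],[-1,0,0,0,0,0,0]]'
python3 -m handwheel '[[-1,0,0,0.04,0,0,0],[-1,0,0,0,0,0,0]]'
```

```text
clock: 22.18
tool_pos: [0.5557, 0.0126, 0.2212]
orientation: [180.0, 0.0, -26.2]
force: [0.2, -0.0, 0.1]
opening: 0.0215
gripper_force: 30.0
clock: 22.42
tool_pos: [0.5558, 0.0126, 0.2204]
orientation: [180.0, -0.0, -26.2]
force: [0.1, -1.3, 0.6]
opening: 0.0214
gripper_force: 30.0
```

```bash
python3 -m handwheel '[[-1,0,0,0.03,0,0,0],[-1,0,0,0,0,0,0]]'
python3 -m handwheel '[[-1,0,0,0.03,0,0,0],[-1,0,0,0,0,0,0]]'
```

```text
clock: 22.68
tool_pos: [0.5558, 0.0126, 0.2203]
orientation: [-180.0, -0.0, -26.2]
force: [-1.8, -0.3, 7.3]
opening: 0.0213
gripper_force: 30.0
clock: 22.92
tool_pos: [0.5559, 0.0126, 0.2203]
orientation: [-180.0, -0.1, -26.2]
force: [-4.1, 0.4, 14.1]
opening: 0.0217
gripper_force: 30.0
```

Contact with the tray floor. I'll ease off, open and go straight up.

```bash
python3 -m handwheel '[[-1,0,0,-0.04,0,0,0],[-0.4,0,0,0,0,0,0],[-0.4,0,0,0,0,0,0],[-0.4,0,0,0,0,0,0],[0.2,0,0,0,0,0,0]]'
python3 -m handwheel '[[0.6,0,0,0,0,0,0],[1,0,0,0,0,0,0],[1,0,0,0,0,0,0],[1,0,0,0,0,0,0],[1,0,0,0,0,0,0]]'
python3 -m handwheel '[[1,0,0,-0.3,0,0,0],[1,0,0,-0.8,0,0,0],[1,0,0,-1,0,0,0],[1,0,0,-1,0,0,0],[1,0,0,-1,0,0,0]]'
python3 -m handwheel '[[1,0,0,-1,0,0,0],[1,0,0,-1,0,0,0],[1,0,0,-1,0,0,0],[1,0,0,0,0,0,0],[1,0,0,0,0,0,0]]'
python3 - <<'E'
from h import *
cv2.imwrite("pics/end.png",snapshot("side")["color"][:,:,::-1])
E
```

```text
clock: 23.55
tool_pos: [0.5557, 0.0126, 0.2196]
orientation: [180.0, 0.0, -26.2]
force: [-0.9, 0.0, 0.6]
opening: 0.032
gripper_force: 0.0
clock: 24.18
tool_pos: [0.5557, 0.0126, 0.2198]
orientation: [-180.0, -0.0, -26.2]
force: [-0.5, 0.1, -0.0]
opening: 0.0806
gripper_force: 0.0
clock: 24.8
tool_pos: [0.5556, 0.0126, 0.3238]
orientation: [-180.0, -0.0, -26.2]
force: [1.2, -0.4, 0.3]
opening: 0.0875
gripper_force: 0.0
clock: 25.42
tool_pos: [0.5554, 0.0126, 0.3972]
orientation: [-180.0, 0.0, -26.2]
force: [-0.4, -0.2, -1.3]
opening: 0.0881
gripper_force: 0.0
```

View pics/end.png

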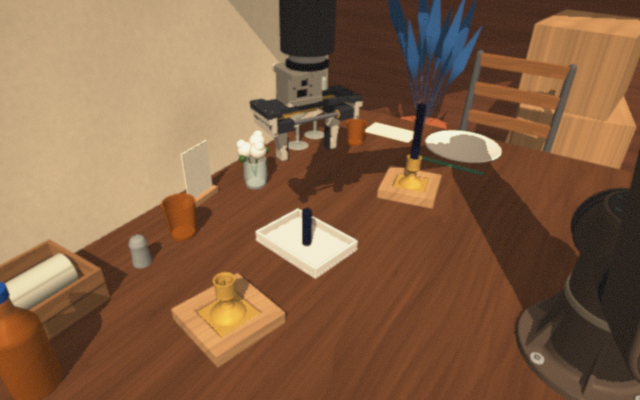

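The stub stands in the tray at (307,228). The candlestick sits empty in its block at (228,305), the tall one at (412,170) is untouched, and the gripper is clear.

```bash
python3 -c "
from plant import *
print(close_job())"
```

```text
the job is handed in; nothing more can be done
None
```

The stub was twisted out and set down standing in the white tray, with its candlestick still seated in its block and the tall one untouched; the job is handed in at about 25 s, but no verdict was returned.

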